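# Set a height stop to its setting pin and hold it

## Task

Set the height stop on the bench: stand the longest of the three setting pins from the rack upright and fully home in the empty bore of the aluminium stop block and let go of it. Then draw the stop rod straight up out of its snug bore, gently and without forcing it against the bore, only until the top of its head is level with the top of the standing pin. The program finishes while the gripper is still holding the rod there, so that a colleague can tighten the lock screw; leave the other two pins and the small terminal block where they are.

Things in the scene. Friction and masses are not known exactly. Their poses are not given: they have to be found in the camera images.
- jig: Stop block: aluminium, 70 (x) x 170 (y) x 80 mm high, screwed to the bench (209 mm long with its low ears), left or right of the rack, turned up to 0.5 rad. Origin: centre of underside, y along its length, z up. Two blind upright bores in its top: at y = +55 mm the stop rod's, at y = -55 mm the empty pin bore. Lock screw (leave it) juts 20 mm from the -x face below the rod, 50 mm up.
- pin_bore (a point): Centre of the mouth of the empty pin bore, on the block's top face (80 mm up): 15 mm diameter with a 1 mm chamfer, 45 mm deep, blind. Axes as the block. A long pin fully home has its top 80 mm above this point.
- rod_bore (a point): Centre of the mouth of the rod's bore, on the block's top face: 19 mm diameter, 60 mm deep, blind. Axes as the block.
- stop_rod: Stop rod, loose in its bore: steel shank dia. 18 x 85 mm, dark steel round head dia. 34 x 25 mm on top; 0.2 to 0.35 kg. Origin: centre of its foot, z up. It starts on the bore's floor, the head's underside 25 mm above the block's top. Only the hand holds it up: let go, it falls back. Level with the long pin it is drawn 30 mm out, 30 mm still in the bore.
- rod_top (a point): Centre of the flat top of the stop rod's head (110 mm above its foot): 50 mm above the block's top at the start, to be 80 mm above it at the end.
- rack: The setting pins' rack: plywood block 56 (x) x 184 (y) x 45 mm high, fixed on the bench, with three upright holes 16 mm diameter, 32 mm deep, in a row at y = -65, 0 and +65 mm, each holding one pin, in any order. Origin: centre of its underside; y along the row, z up. Turned up to 0.5 rad either way.
- pin_long: The longest setting pin: plain steel, 14 mm diameter, 125 mm long, chamfered foot, 0.15 kg, no head. Origin: centre of its foot, z up along the pin. Stands loosely in the rack, its foot 13 mm above the bench.
- pin_long_top (a point): Centre of the flat top of the longest pin (125 mm above its foot).
- pin_mid: The middle setting pin: same but 105 mm long. Origin: centre of its foot, z up. Stays in the rack.
- pin_short: The shortest setting pin: same but 85 mm long. Origin: centre of its foot, z up. Stays in the rack.
- terminals: Bystander: small grey terminal block 50 x 28 x 36 mm on the bench, between rack and stop block. Origin: centre of its underside.
There are look-alikes about, which are no part of the job. Of the things shaped like the stop_rod, the steel one is meant.

How it is judged:
By the outcome, as a careful person would: the job done as asked, in the order asked, and still so for the second after the job is handed in, while the arm keeps its last pose, push and grip.
It also fails if it takes over 56 s, if anything falls off the work surface, if the arm or the gripper's body presses on something with over 40 N, if the wrist force passes 120 N, or if a joint passes its speed limit or range.

## Robot

A 7-joint arm with a two-finger parallel gripper is mounted at the origin on the work surface. World frame = base frame: x ahead of the robot, y to its left, z up, the work surface at z = 0. Lengths are in m, angles in rad, forces in N, time in s.
With the tool pointing down it reaches from about 0.425 to 0.95 m from the base axis. Payload 4.7 kg.
Tool frame: the origin (TCP) lies at the very end of the fingers, on their centre line; the grasp point (between the pads) lies 19 mm behind it; z points along the fingers, y is the line along which they close (so a half turn about z gives the same grasp; the last joint's range is limited). The gripper opens to 85 mm and grips with 20 to 120 N. Pads are 22 mm wide; open, the fingers measure 114 mm over their backs; the gripper's body (76 mm by 85 mm) begins 54 mm behind the grasp point. The pads swing forward as they close: fully open they stand 13 mm farther back than shut.
Start: joints at [-1.25, 0.469, -0.049, 1.532, 0.024, 1.141, -0.082], TCP at [0.231, 0.634, 0.231] pointing down, gripper open.
Joint ranges: [-2.59, 2.59], [-0.33, 1.99], [-1.39, 1.29], [0.1, 2.45], [-1.04, 4.18], [0.21, 1.99], [-2.66, 2.66]. Speed limits (rad/s): [2.57, 2.57, 3.14, 3.14, 3.14, 3.14, 3.14].

## Interface

Orientations are given as a unit quaternion [x, y, z, w].
In Python, from bench import ctrl gives the robot as it stands.
- The arm moves only by the shell command python3 -m crank 'ROWS' [FORCE]. ROWS is JSON, a list of rows, each an object of numbers: "dx", "dy", "dz": the shift along the world's x, y, z in mm; "rx", "ry", "rz": the turn, a rotation vector about the world's x, y, z in rad; "claw": the opening, from 0 (shut) to 1 (fully open). A call has 1 to 10 rows; each row shifts and turns the commanded pose from where the row before left it; what a row does not reach is not made up. A row lasts 1/10 s, in which the tool goes at most 50 mm and 8.59 degrees, less where a joint would pass 70% of its speed; a pose out of reach is approached as far as the arm can. A call is refused whole if a number of a shift passes 50 or a number of a turn 0.15, either way. A call with a gripper value outside its range is refused whole. The fingers move at their own pace and stop on an object; FORCE is the grip in N (left out, the last holds). Time passes only in rows, so rows that do not move let the fingers close. It gives the time, the measured TCP pose, the force, the opening and the grip force at its end, in the units of the state.
- ctrl.get_obs(): the state, without advancing time (a new reading comes with each control period).
- ctrl.camera(name): name is "scene" or "top" or "wrist"; returns a dict with "frame" (480x640x3 uint8, red, green, blue), "K" (3x3 intrinsics, pixels), "world_from_camera" (4x4, takes a point from camera to world coordinates). Camera axes: x right, y down, z forward; pixel columns grow to the right and rows downward; lengths in m; the calibration is good to about 2 mm. A picture is of the moment at which its call begins. There is no depth.
- ctrl.close_job(): hands the job in; it is judged then, once.
The state is a dict: "time_s": time; "qpos": joint angles; "qd": joint speeds; "joint_torque": joint torques, N m; "tcp_pos": TCP position; "tool_rot": TCP orientation; "wrist_force": force on the tool from outside, world axes, zero at the start; "torque": the same for the moment, N m; "grip_width": opening from 0.0 (shut) to 1.0 (fully open); "grip_force": force on a finger pad.
Only numpy, scipy, OpenCV 4.12 (cv2) and the standard library are available. Lean on these libraries where they do the work, as an engineer would, in place of code of your own. Each camera call takes 0.05 s, during which the arm holds its last target. There are 200 camera calls.

## Working session

There is one attempt and no reset: what is moved stays moved. The work goes in short steps, Python scripts to look and compute and a shell command to move; the robot and the scene stay as the last step left them, time stands still between calls to the robot, and variables do not carry over. Pictures are saved under pics/ and viewed, at most 10 in all, crops included, and the job is handed in when it is done.

```bash
mkdir -p pics; ls; python3 - <<'E'
from bench import ctrl
import cv2,json
o=ctrl.get_obs();print({k:o[k] for k in('time_s','tcp_pos','tool_rot','wrist_force','grip_width')})
for n in('scene','top'):
    c=ctrl.camera(n);cv2.imwrite(f'pics/{n}0.png',c['frame'][:,:,::-1]);print(n,c['K'],c['world_from_camera'])
E
```

```text
pics
{'time_s': 0.0, 'tcp_pos': array([0.23113903, 0.63357918, 0.23023296]), 'tool_rot': array([ 1.73998327e-01,  9.84745439e-01, -9.93093934e-04, -1.24670471e-04]), 'wrist_force': array([-0.23729958, -0.0842284 , -0.1836545 ]), 'grip_width': 1.0019318529335886}
scene [[505.33662111   0.         319.83564935]
 [  0.         505.33662111 240.23116191]
 [  0.           0.           1.        ]] [[-0.88876957  0.31836414 -0.32974676  0.80671958]
 [ 0.45828027  0.6301508  -0.62680871  0.50424998]
 [ 0.00823677 -0.70820495 -0.70595886  0.71029274]
 [ 0.          0.          0.          1.        ]]
top [[534.26118984   0.         325.8768984 ]
 [  0.         534.26118984 235.99757113]
 [  0.           0.           1.        ]] [[ 0.02575033 -0.99752198  0.06547379  0.45999792]
 [-0.99958328 -0.02654758 -0.01133587  0.01690661]
 [ 0.01304595 -0.06515461 -0.9977899   1.10057805]
 [ 0.          0.          0.          1.        ]]
```

View pics/scene0.png

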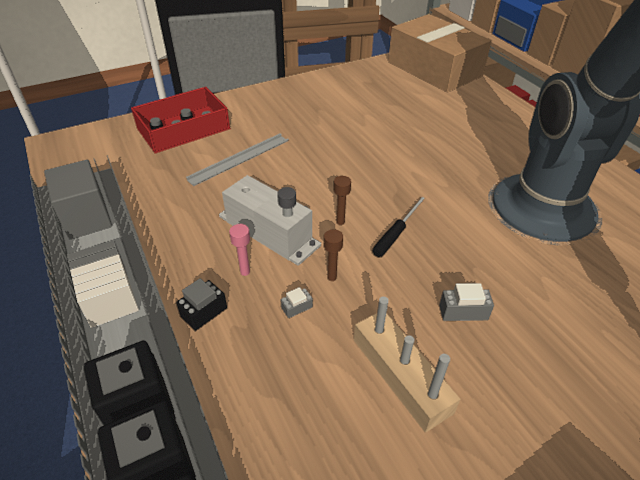

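View pics/top0.png

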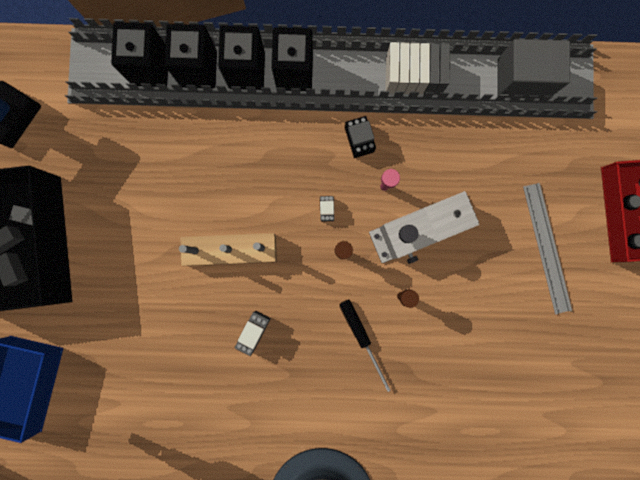

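The scene view shows the rack's three pins, with tops near (384,300), (408,339) and (444,358), and the stop block at about (268,215) with its dark-headed rod at (287,195). Rod look-alikes are pink (240,235), brown (342,185) and brown (333,240). The steel rod in the block is the one meant, because the others are coloured and stand free on the bench. In the top view the pins are near (190,248), (227,248) and (259,246), the block's rod is at (409,234) and the empty bore at (458,213). I'll enlarge both views to confirm and get accurate pixels.

```bash
python3 - <<'E'
import cv2,numpy as np
t=cv2.imread('pics/top0.png');s=cv2.imread('pics/scene0.png')
a=cv2.resize(t[180:280,170:300],None,fx=4,fy=4,interpolation=cv2.INTER_CUBIC)   # 520x400
b=cv2.resize(t[180:280,360:490],None,fx=4,fy=4,interpolation=cv2.INTER_CUBIC)
b=cv2.resize(b,(400,300));a=cv2.resize(a,(400,300))
c=cv2.resize(s[285:435,345:470],(400,480)[:1]+(300,),interpolation=cv2.INTER_CUBIC)
d=cv2.resize(s[165:265,210:340],(400,300),interpolation=cv2.INTER_CUBIC)
cv2.imwrite('pics/crop1.png',np.vstack([np.hstack([a,b]),np.hstack([c,d])]))
E
```

```text
(no output)
```

View pics/crop1.png

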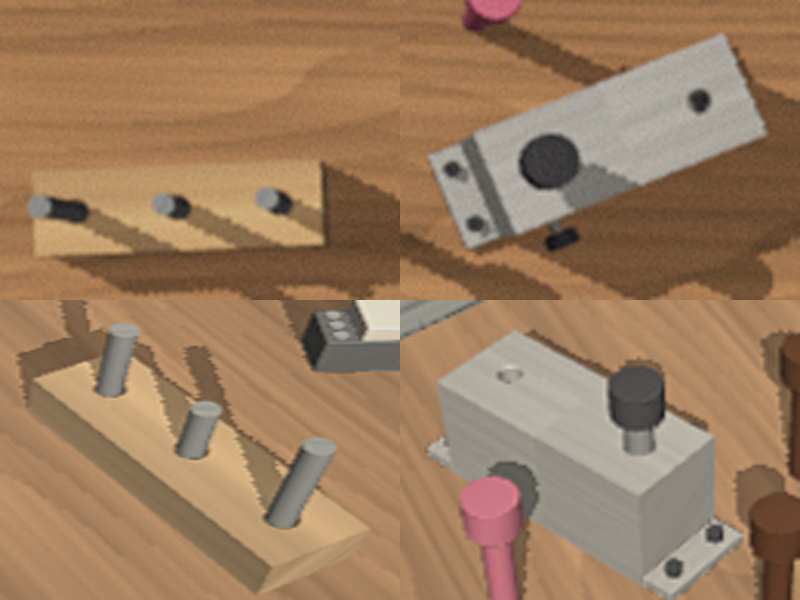

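The crop shows three pins: left in the top view (183,249) = scene (444,359), middle (222.6,247.7) = (409,340), right (256,246) = (383,300). The dark-headed steel rod is confirmed in the block. Next I triangulate the tops to name the longest pin, and find the bore and rod.

```bash
cat > h.py <<'E'
import numpy as np,cv2
from bench import ctrl
def ray(c,p):
    d=np.linalg.inv(c['K'])@[p[0],p[1],1];T=c['world_from_camera'];return T[:3,3],T[:3,:3]@d
def plane(c,p,z):
    o,d=ray(c,p);return o+d*(z-o[2])/d[2]
def tri(c1,p1,c2,p2):
    o1,d1=ray(c1,p1);o2,d2=ray(c2,p2)
    s=np.linalg.lstsq(np.c_[d1,-d2],o2-o1,rcond=None)[0]
    a,b=o1+s[0]*d1,o2+s[1]*d2;return (a+b)/2,np.linalg.norm(a-b)*1e3
E
python3 - <<'E'
from h import *
np.set_printoptions(precision=4,suppress=True)
t=ctrl.camera('top');s=ctrl.camera('scene')
for n,a,b in(('left',(183,249),(444.4,359)),('mid',(222.6,247.7),(409,340)),('right',(256.1,245.7),(383.4,300.5))):
    print(n,*tri(t,a,s,b))
f=t['frame'];g=cv2.cvtColor(f,cv2.COLOR_RGB2HSV)
C=lambda x,y:(360+(x-400)/3.0769,180+y/3)
print('bore',tri(t,C(699,100),s,(210+510/3.0769,165+75/3)),plane(t,C(699,100),.08))
print('rodtop',plane(t,C(550,162),.13),plane(s,(210+636/3.0769-130,165+86/3),.13))
m=((g[...,1]<45)&(g[...,2]>110)).astype(np.uint8);m[:180]=0;m[285:]=0;m[:,:365]=0;m[:,485:]=0
m=cv2.morphologyEx(m,cv2.MORPH_OPEN,np.ones((3,3)))
c=max(cv2.findContours(m,0,2)[0],key=cv2.contourArea);r=cv2.minAreaRect(c);bp=cv2.boxPoints(r);print(r);print([plane(t,p,.08)for p in bp])
E
```

```text
left [0.4932 0.2626 0.1349] 0.4461650657551442
mid [0.4989 0.1983 0.0973] 0.4862314597588817
right [0.5034 0.1334 0.1175] 0.5156696669326574
bore (array([ 0.4867, -0.1258,  0.1965]), np.float64(229.8664318816672)) [ 0.5774 -0.2464  0.08  ]
rodtop [ 0.5314 -0.1452  0.13  ] [ 0.5345 -0.1427  0.13  ]
((430.9114990234375, 224.327392578125), (36.709285736083984, 89.30410766601562), 67.2490234375)
[array([ 0.5517, -0.1031,  0.08  ]), array([ 0.6229, -0.2611,  0.08  ]), array([ 0.558 , -0.2891,  0.08  ]), array([ 0.4874, -0.1315,  0.08  ])]
```

Pins read as follows: left at (0.493, 0.262) is the longest (top about 0.135), the right is the mid (0.1175) and the middle is the short (0.097). The target is therefore the left pin. Block yaw is about 0.43, and the lock screw side confirms this. I'll move above the pin with the fingers turned across the row.

```bash
python3 -m crank '[{"dx":26,"dy":-37,"rz":-0.115},{"dx":26,"dy":-37,"rz":-0.115},{"dx":26,"dy":-37,"rz":-0.115},{"dx":26,"dy":-37,"rz":-0.115},{"dx":26,"dy":-37,"rz":-0.115},{"dx":26,"dy":-37,"rz":-0.115},{"dx":26,"dy":-37,"rz":-0.115},{"dx":26,"dy":-37,"rz":-0.115},{"dx":26,"dy":-37,"rz":-0.115},{"dx":26,"dy":-37,"rz":-0.115}]' 40; python3 -m crank '[{"dx":0},{"dx":0},{"dx":0}]'
python3 - <<'E'
from h import *
c=ctrl.camera('wrist');cv2.imwrite('pics/w1.png',c['frame'][:,:,::-1])
print(c['K'],c['world_from_camera'])
E
```

```text
[[415.41448889   0.         316.28159287]
 [  0.         415.41448889 233.95487638]
 [  0.           0.           1.        ]] [[ 0.34208939  0.90079441  0.26747763  0.16294709]
 [ 0.93966512 -0.32730815 -0.09949287  0.66021096]
 [-0.00207501  0.28537486 -0.95841373  0.37383395]
 [ 0.          0.          0.          1.        ]]invalid input
invalid input
```

View pics/w1.png

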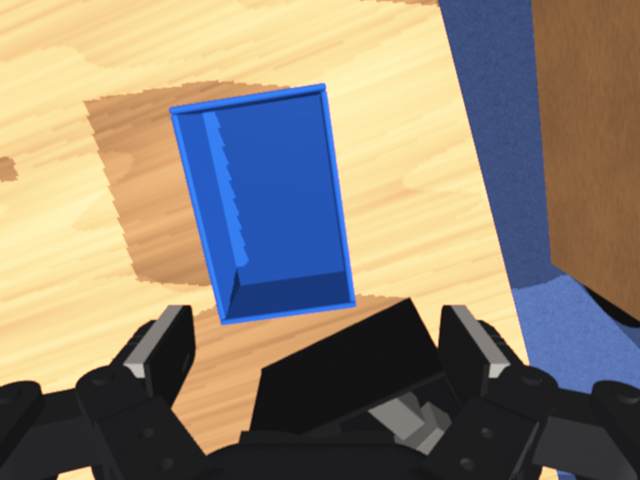

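The picture shows only the blue tray, so the arm did not move. Both calls were refused, probably because each row needs every key.

```bash
python3 -m crank '[{"dx":26,"dy":-37,"dz":0,"rx":0,"ry":0,"rz":-0.115,"claw":1},{"dx":26,"dy":-37,"dz":0,"rx":0,"ry":0,"rz":-0.115,"claw":1}]' 40
```

```text
time_s: 0.45
tcp_pos: [0.2826, 0.56, 0.2308]
tool_rot: [0.286, 0.958, -0.0, -0.0]
wrist_force: [1.5, -0.2, 0.2]
grip_width: 1.004
grip_force: 0.0
```

```bash
python3 -m crank '[{"dx":26,"dy":-37,"dz":0,"rx":0,"ry":0,"rz":-0.115,"claw":1},{"dx":26,"dy":-37,"dz":0,"rx":0,"ry":0,"rz":-0.115,"claw":1},{"dx":26,"dy":-37,"dz":0,"rx":0,"ry":0,"rz":-0.115,"claw":1},{"dx":26,"dy":-37,"dz":0,"rx":0,"ry":0,"rz":-0.115,"claw":1},{"dx":26,"dy":-37,"dz":0,"rx":0,"ry":0,"rz":-0.115,"claw":1},{"dx":26,"dy":-37,"dz":0,"rx":0,"ry":0,"rz":-0.115,"claw":1},{"dx":26,"dy":-37,"dz":0,"rx":0,"ry":0,"rz":-0.115,"claw":1},{"dx":26,"dy":-37,"dz":0,"rx":0,"ry":0,"rz":-0.115,"claw":1},{"dx":0,"dy":0,"dz":0,"rx":0,"ry":0,"rz":0,"claw":1},{"dx":0,"dy":0,"dz":0,"rx":0,"ry":0,"rz":0,"claw":1}]'
python3 - <<'E'
from h import *
c=ctrl.camera('wrist');cv2.imwrite('pics/w2.png',c['frame'][:,:,::-1])
import pickle;pickle.dump(c,open('w2.pkl','wb'))
print(c['world_from_camera'])
E
```

```text
time_s: 1.45
tcp_pos: [0.4918, 0.2632, 0.2314]
tool_rot: [0.682, 0.731, 0.0, -0.0]
wrist_force: [-0.2, 0.1, -0.1]
grip_width: 1.003
grip_force: 0.0
[[ 0.99759469  0.06673965  0.01872592  0.48692357]
 [ 0.06930688 -0.95575691 -0.28587634  0.33708172]
 [-0.00118186  0.28648655 -0.95808353  0.374557  ]
 [ 0.          0.          0.          1.        ]]
```

View pics/w2.png

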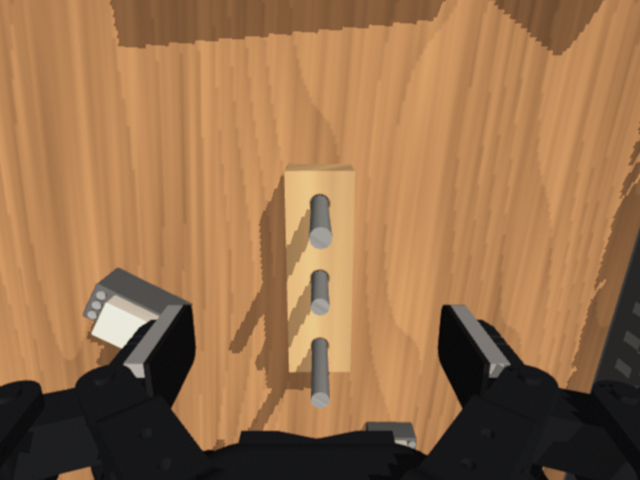

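```bash
python3 - <<'E'
from h import *
import pickle;c=pickle.load(open('w2.pkl','rb'))
for p,z in(((320,237),.138),((320,307),.098),((320,400),.118),((320,400),.138)):print(p,z,plane(c,p,z))
E
```

```text
(320, 237) 0.138 [0.49388786 0.26476264 0.138     ]
(320, 307) 0.098 [0.49892484 0.19896972 0.098     ]
(320, 400) 0.118 [0.50344742 0.13414295 0.118     ]
(320, 400) 0.138 [0.5021593  0.14996312 0.138     ]
```

The wrist view confirms the three pins in a row: long (320,237), short (320,307), mid (320,400). The long pin sits at about (0.4937, 0.264). I'll descend, grip with a partial close, and lift.

```bash
python3 -m crank '[{"dx":2,"dy":1,"dz":-36,"rx":0,"ry":0,"rz":0,"claw":1},{"dx":0,"dy":0,"dz":-36,"rx":0,"ry":0,"rz":0,"claw":1},{"dx":0,"dy":0,"dz":-36,"rx":0,"ry":0,"rz":0,"claw":1},{"dx":0,"dy":0,"dz":-36,"rx":0,"ry":0,"rz":0,"claw":1},{"dx":0,"dy":0,"dz":0,"rx":0,"ry":0,"rz":0,"claw":0.4},{"dx":0,"dy":0,"dz":0,"rx":0,"ry":0,"rz":0,"claw":0},{"dx":0,"dy":0,"dz":0,"rx":0,"ry":0,"rz":0,"claw":0},{"dx":0,"dy":0,"dz":0,"rx":0,"ry":0,"rz":0,"claw":0},{"dx":0,"dy":0,"dz":0,"rx":0,"ry":0,"rz":0,"claw":0},{"dx":0,"dy":0,"dz":0,"rx":0,"ry":0,"rz":0,"claw":0}]' 40
```

```text
time_s: 2.5
tcp_pos: [0.494, 0.2658, 0.089]
tool_rot: [0.682, 0.732, 0.001, 0.0]
wrist_force: [-0.8, 0.1, 7.4]
grip_width: 0.151
grip_force: 38.9
```

```bash
python3 -m crank '[{"dx":0,"dy":0,"dz":10,"rx":0,"ry":0,"rz":0,"claw":0},{"dx":0,"dy":0,"dz":20,"rx":0,"ry":0,"rz":0,"claw":0},{"dx":0,"dy":0,"dz":35,"rx":0,"ry":0,"rz":0,"claw":0},{"dx":0,"dy":0,"dz":40,"rx":0,"ry":0,"rz":0,"claw":0},{"dx":0,"dy":0,"dz":35,"rx":0,"ry":0,"rz":0,"claw":0},{"dx":0,"dy":0,"dz":20,"rx":0,"ry":0,"rz":0,"claw":0},{"dx":0,"dy":0,"dz":0,"rx":0,"ry":0,"rz":0,"claw":0},{"dx":0,"dy":0,"dz":0,"rx":0,"ry":0,"rz":0,"claw":0}]' 50
python3 - <<'E'
from h import *
import pickle
t=ctrl.camera('top');s=ctrl.camera('scene');w=ctrl.camera('wrist');pickle.dump((t,s,w),open('g.pkl','wb'))
ob=ctrl.get_obs();p=ob['tcp_pos'];print(p,ob['grip_width'],ob['grip_force'],ob['wrist_force'])
def proj(c,X):
    q=np.linalg.inv(c['world_from_camera'])@np.r_[X,1];q=c['K']@q[:3];return q[:2]/q[2]
ims=[]
for c in(s,w):
    u=proj(c,p-np.array([0,0,.04])).astype(int);u=np.clip(u,[80,80],[560,400]);print(u)
    ims.append(cv2.resize(c['frame'][u[1]-80:u[1]+80,u[0]-80:u[0]+80,::-1],(400,400),interpolation=cv2.INTER_CUBIC))
cv2.imwrite('pics/g.png',np.hstack(ims))
E
```

```text
time_s: 3.3
tcp_pos: [0.4928, 0.2648, 0.2471]
tool_rot: [0.682, 0.732, -0.0, -0.0]
wrist_force: [-0.5, -0.6, -2.2]
grip_width: 0.142
grip_force: 49.2
[0.49227368 0.26460457 0.24558545] 0.15078284168916792 49.167455434799194 [-0.23368178  1.235714   -0.913912  ]
[456 328]
[316 272]
```

View pics/g.png

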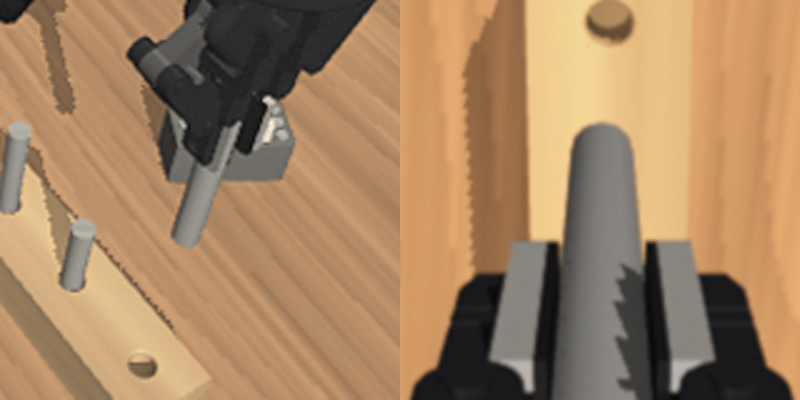

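The long pin is held and looks straight, with its foot at about (450,345) in the scene view, and its rack hole is empty. Now I carry it over to the empty bore, turning to match the block.

```bash
python3 -m crank '[{"dx":4,"dy":-25,"dz":0,"rx":0,"ry":0,"rz":0.03,"claw":0},{"dx":7,"dy":-43,"dz":0,"rx":0,"ry":0,"rz":0.03,"claw":0},{"dx":7,"dy":-43,"dz":0,"rx":0,"ry":0,"rz":0.03,"claw":0},{"dx":7,"dy":-43,"dz":0,"rx":0,"ry":0,"rz":0.03,"claw":0},{"dx":7,"dy":-43,"dz":0,"rx":0,"ry":0,"rz":0.03,"claw":0},{"dx":7,"dy":-43,"dz":0,"rx":0,"ry":0,"rz":0.03,"claw":0},{"dx":7,"dy":-43,"dz":0,"rx":0,"ry":0,"rz":0.03,"claw":0},{"dx":7,"dy":-43,"dz":0,"rx":0,"ry":0,"rz":0.03,"claw":0},{"dx":7,"dy":-43,"dz":0,"rx":0,"ry":0,"rz":0.03,"claw":0},{"dx":7,"dy":-43,"dz":0,"rx":0,"ry":0,"rz":0.03,"claw":0}]'
python3 -m crank '[{"dx":7,"dy":-43,"dz":0,"rx":0,"ry":0,"rz":0.03,"claw":0},{"dx":7,"dy":-40,"dz":0,"rx":0,"ry":0,"rz":0.03,"claw":0},{"dx":3,"dy":-15,"dz":0,"rx":0,"ry":0,"rz":0,"claw":0},{"dx":0,"dy":0,"dz":-20,"rx":0,"ry":0,"rz":0,"claw":0},{"dx":0,"dy":0,"dz":-30,"rx":0,"ry":0,"rz":0,"claw":0},{"dx":0,"dy":0,"dz":-15,"rx":0,"ry":0,"rz":0,"claw":0},{"dx":0,"dy":0,"dz":0,"rx":0,"ry":0,"rz":0,"claw":0},{"dx":0,"dy":0,"dz":0,"rx":0,"ry":0,"rz":0,"claw":0},{"dx":0,"dy":0,"dz":0,"rx":0,"ry":0,"rz":0,"claw":0}]'
cat >> h.py <<'E'
def proj(c,X):
    q=np.linalg.inv(c['world_from_camera'])@np.r_[X,1];q=c['K']@q[:3];return q[:2]/q[2]
def snap(name,X,half=(50,50),sz=(400,400)):
    import pickle
    s=ctrl.camera('scene');w=ctrl.camera('wrist');t=ctrl.camera('top');pickle.dump((s,w,t),open(name+'.pkl','wb'))
    ims=[]
    for c,h in((s,half[0]),(w,half[1])):
        u=np.clip(proj(c,X).astype(int),[h,h],[640-h,480-h]);print('crop origin',u-h,'scale',sz[0]/2/h)
        ims.append(cv2.resize(c['frame'][u[1]-h:u[1]+h,u[0]-h:u[0]+h,::-1],sz,interpolation=cv2.INTER_CUBIC))
    cv2.imwrite(f'pics/{name}.png',np.hstack(ims))
E
python3 - <<'E'
from h import *
o=ctrl.get_obs();print(o['tcp_pos'],o['tool_rot'])
snap('b1',np.array([.577,-.246,.09]),(40,70))
E
```

```text
time_s: 4.45
tcp_pos: [0.5597, -0.1483, 0.246]
tool_rot: [0.564, 0.826, -0.001, -0.001]
wrist_force: [0.5, 1.5, -2.1]
grip_width: 0.149
grip_force: 49.2
time_s: 5.35
tcp_pos: [0.5782, -0.2451, 0.1837]
tool_rot: [0.539, 0.842, 0.0, 0.001]
wrist_force: [-0.8, 0.3, -1.2]
grip_width: 0.144
grip_force: 49.1
[ 0.57819659 -0.24506774  0.18370008] [5.39427972e-01 8.42030843e-01 3.19178948e-04 1.19235952e-03]
crop origin [205 145] scale 5.0
crop origin [242 169] scale 2.857142857142857
```

View pics/b1.png

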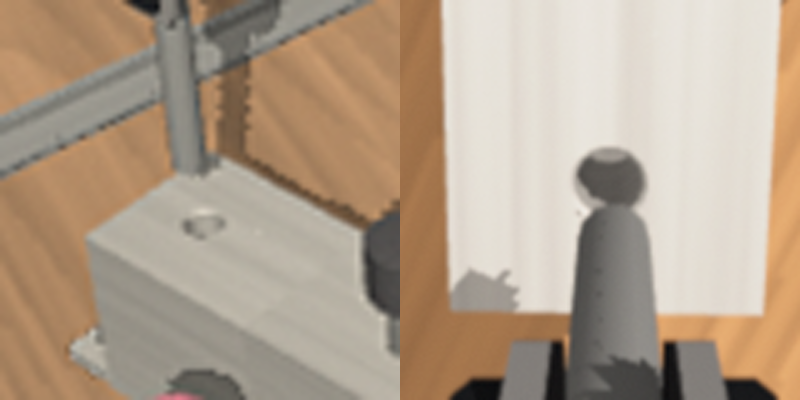

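```bash
python3 - <<'E'
from h import *
import pickle
from scipy.optimize import least_squares as ls
np.set_printoptions(precision=4,suppress=True)
s,w,t=pickle.load(open('b1.pkl','rb'))
print('bore tri',tri(s,(245.8,189.4),w,(315.5,232.4)),'w',plane(w,(315.5,232.4),.08),'s',plane(s,(245.8,189.4),.08))
def rim(c,X):
    d=c['world_from_camera'][:2,3]-X[:2];return X+.0065*np.r_[d/np.linalg.norm(d),0]
obs=((s,np.array([243,180.])),(w,np.array([316.9,241.5])))
r=ls(lambda X:np.concatenate([proj(c,rim(c,X))-p for c,p in obs]),[.578,-.245,.105]);print('foot',r.x,r.fun)
# wrist image: pin axis tilt check, expected vertical from TCP
tc=ctrl.get_obs()['tcp_pos'];print([proj(w,tc+[0,0,dz]) for dz in(0,-.076)])
f=w['frame'];g=cv2.cvtColor(f,cv2.COLOR_RGB2GRAY)
for r0 in(247,252,260,270,280):
    row=cv2.GaussianBlur(g,(1,3),0)[r0,295:340].astype(int);d=np.diff(row);print(r0,295.5+np.argmin(d[:20])+.5,295.5+20+np.argmax(d[20:])+.5)
E
```

```text
bore tri (array([ 0.5778, -0.2437,  0.0821]), np.float64(0.4574883656686295)) w [ 0.5779 -0.2441  0.08  ] s [ 0.5772 -0.2464  0.08  ]
foot [ 0.58   -0.2467  0.109 ] [0.2169 0.0431 0.0408 0.0521]
[array([314.3255, 311.6415]), array([314.8427, 247.9104])]
247 306.0 328.0
252 304.0 329.0
260 304.0 330.0
270 303.0 331.0
280 302.0 332.0
```

Foot at (0.5800, −0.2467, 0.109), bore at about (0.5776, −0.2445). I'll shift, descend until the foot is about 6 mm above the mouth, and check again.

```bash
python3 -m crank '[{"dx":-2.3,"dy":2.2,"dz":0,"rx":0,"ry":0,"rz":0,"claw":0},{"dx":0,"dy":0,"dz":-11,"rx":0,"ry":0,"rz":0,"claw":0},{"dx":0,"dy":0,"dz":-10,"rx":0,"ry":0,"rz":0,"claw":0},{"dx":0,"dy":0,"dz":0,"rx":0,"ry":0,"rz":0,"claw":0},{"dx":0,"dy":0,"dz":0,"rx":0,"ry":0,"rz":0,"claw":0}]'
python3 - <<'E'
from h import *
snap('b2',np.array([.577,-.246,.085]),(25,40))
E
```

```text
time_s: 6.0
tcp_pos: [0.5747, -0.2426, 0.1606]
tool_rot: [0.54, 0.842, -0.0, -0.001]
wrist_force: [0.5, -0.6, -1.7]
grip_width: 0.146
grip_force: 49.1
crop origin [220 162] scale 8.0
crop origin [276 214] scale 5.0
```

View pics/b2.png

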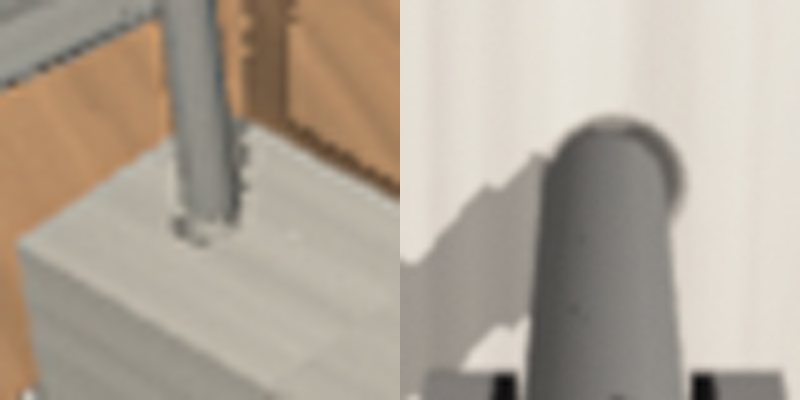

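```bash
python3 - <<'E'
from h import *
import pickle
from scipy.optimize import least_squares as ls
np.set_printoptions(precision=4,suppress=True)
s,w,t=pickle.load(open('b2.pkl','rb'))
B=np.array([.5779,-.2441,.08]);print('bore in w',proj(w,B),'crop',(proj(w,B)-[276,214])*5+[400,0])
bs=(245.8,189.4)
def rim(c,X):
    d=c['world_from_camera'][:2,3]-X[:2];return X+.0065*np.r_[d/np.linalg.norm(d),0]
sp=np.array([220+209/8,162+226/8]);wp=np.array([276+206/5,214+124/5]);print(sp,wp)
for c,p,b in((s,sp,bs),(w,wp,None)):
  for z in(.084,.086,.088):
    r=ls(lambda X:proj(c,rim(c,np.r_[X,z]))-p,[.577,-.245]);print(z,'foot',r.x,'bore',plane(c,bs,.08)[:2] if b else B[:2])
g=cv2.cvtColor(w['frame'],cv2.COLOR_RGB2GRAY)
for r0 in(240,244,248,252,256):print(r0,g[r0,298:340])
print(w['world_from_camera'][:3,0])
E
```

```text
bore in w [319.2514 249.8092] crop [616.257  179.0459]
[246.125 190.25 ] [317.2 238.8]
0.084 foot [ 0.5772 -0.2451] bore [ 0.5772 -0.2464]
0.086 foot [ 0.5779 -0.2427] bore [ 0.5772 -0.2464]
0.088 foot [ 0.5786 -0.2404] bore [ 0.5772 -0.2464]
0.084 foot [ 0.5763 -0.2434] bore [ 0.5779 -0.2441]
0.086 foot [ 0.576  -0.2428] bore [ 0.5779 -0.2441]
0.088 foot [ 0.5758 -0.2423] bore [ 0.5779 -0.2441]
240 [218 220 221 222 222 223 223 225 226 223 210 182 151 128 106  95  96 105
 112 114 114 113 108  98  93  89  93 104 124 151 179 203 214 217 216 216
 218 220 221 222 223 223]
244 [217 220 219 212 198 194 198 198 176 130  91  81  85  90  95 100 106 109
 112 116 120 121 125 129 134 136 131 119 107  95  96 109 136 171 200 215
 218 219 221 222 223 223]
248 [206 184 163 154 154 144 119  90  78  78  79  82  87  92  98 102 105 110
 113 117 120 124 127 130 133 134 136 136 137 131 111  98 102 124 157 193
 215 220 222 221 222 223]
252 [149 150 152 154 154 138 100  78  77  79  81  83  88  94  98 104 107 111
 114 117 120 123 126 129 133 136 136 135 136 138 129 110 107 128 159 191
 214 220 221 222 222 223]
256 [150 152 152 154 152 135  92  76  79  80  81  85  90  96 100 105 108 111
 116 119 122 125 128 130 132 135 136 136 137 137 135 135 152 174 197 213
 218 219 221 222 223 223]
[ 0.9083  0.4183 -0.0016]
```

In the wrist view the foot (606,~180) sits left of the bore's centre (616,180), so I shift by (+1.7, −0.9) mm and lower gently, watching the force.

```bash
python3 -m crank '[{"dx":1.7,"dy":-0.9,"dz":0,"rx":0,"ry":0,"rz":0,"claw":0},{"dx":0,"dy":0,"dz":-3,"rx":0,"ry":0,"rz":0,"claw":0},{"dx":0,"dy":0,"dz":-3,"rx":0,"ry":0,"rz":0,"claw":0},{"dx":0,"dy":0,"dz":-3,"rx":0,"ry":0,"rz":0,"claw":0},{"dx":0,"dy":0,"dz":0,"rx":0,"ry":0,"rz":0,"claw":0},{"dx":0,"dy":0,"dz":0,"rx":0,"ry":0,"rz":0,"claw":0}]' 30
```

```text
time_s: 6.75
tcp_pos: [0.5766, -0.2435, 0.1522]
tool_rot: [0.54, 0.842, -0.0, -0.0]
wrist_force: [-0.1, 0.3, -0.7]
grip_width: 0.152
grip_force: 49.1
```

```bash
python3 -m crank '[{"dx":0,"dy":0,"dz":-4,"rx":0,"ry":0,"rz":0,"claw":0},{"dx":0,"dy":0,"dz":-4,"rx":0,"ry":0,"rz":0,"claw":0},{"dx":0,"dy":0,"dz":0,"rx":0,"ry":0,"rz":0,"claw":0}]' 30
```

```text
time_s: 7.05
tcp_pos: [0.5763, -0.2433, 0.1435]
tool_rot: [0.54, 0.842, -0.0, -0.001]
wrist_force: [0.2, 0.0, -2.0]
grip_width: 0.146
grip_force: 49.1
```

```bash
python3 -c "
from bench import ctrl
o=ctrl.get_obs();print(o['wrist_force'],o['torque'],o['grip_force'])"
```

```text
[ 0.20896355  0.04355988 -1.95527961] [ 0.00100246  0.02377747 -0.02574234] 49.12464916706085
```

```bash
python3 -m crank '[{"dx":0,"dy":0,"dz":-6,"rx":0,"ry":0,"rz":0,"claw":0},{"dx":0,"dy":0,"dz":-6,"rx":0,"ry":0,"rz":0,"claw":0},{"dx":0,"dy":0,"dz":-6,"rx":0,"ry":0,"rz":0,"claw":0},{"dx":0,"dy":0,"dz":-6,"rx":0,"ry":0,"rz":0,"claw":0},{"dx":0,"dy":0,"dz":0,"rx":0,"ry":0,"rz":0,"claw":0}]' 30
python3 -m crank '[{"dx":0,"dy":0,"dz":-3,"rx":0,"ry":0,"rz":0,"claw":0},{"dx":0,"dy":0,"dz":-3,"rx":0,"ry":0,"rz":0,"claw":0},{"dx":0,"dy":0,"dz":0,"rx":0,"ry":0,"rz":0,"claw":0}]'
```

```text
time_s: 7.55
tcp_pos: [0.5762, -0.2433, 0.1191]
tool_rot: [0.54, 0.842, -0.0, -0.001]
wrist_force: [0.2, 0.1, -0.7]
grip_width: 0.147
grip_force: 49.0
time_s: 7.85
tcp_pos: [0.5765, -0.2434, 0.114]
tool_rot: [0.54, 0.842, -0.0, -0.0]
wrist_force: [0.0, -1.1, -1.4]
grip_width: 0.154
grip_force: 49.0
```

```bash
python3 -m crank '[{"dx":0,"dy":0,"dz":-1,"rx":0,"ry":0,"rz":0,"claw":0},{"dx":0,"dy":0,"dz":-1,"rx":0,"ry":0,"rz":0,"claw":0},{"dx":0,"dy":0,"dz":0,"rx":0,"ry":0,"rz":0,"claw":0}]'
python3 -m crank '[{"dx":0,"dy":0,"dz":-1,"rx":0,"ry":0,"rz":0,"claw":0},{"dx":0,"dy":0,"dz":-1,"rx":0,"ry":0,"rz":0,"claw":0},{"dx":0,"dy":0,"dz":0,"rx":0,"ry":0,"rz":0,"claw":0}]'
```

```text
time_s: 8.15
tcp_pos: [0.5767, -0.2435, 0.1123]
tool_rot: [0.54, 0.842, 0.0, -0.0]
wrist_force: [-0.6, 0.3, -1.5]
grip_width: 0.146
grip_force: 49.0
time_s: 8.45
tcp_pos: [0.5769, -0.2438, 0.1111]
tool_rot: [0.54, 0.842, 0.0, 0.0]
wrist_force: [-0.4, 0.7, 4.6]
grip_width: 0.152
grip_force: 49.8
```

```bash
python3 -m crank '[{"dx":0,"dy":0,"dz":-1,"rx":0,"ry":0,"rz":0,"claw":0},{"dx":0,"dy":0,"dz":0,"rx":0,"ry":0,"rz":0,"claw":0},{"dx":0,"dy":0,"dz":0,"rx":0,"ry":0,"rz":0,"claw":0}]'
```

```text
time_s: 8.75
tcp_pos: [0.5772, -0.244, 0.111]
tool_rot: [0.54, 0.842, 0.0, 0.001]
wrist_force: [-2.0, 1.3, 9.5]
grip_width: 0.149
grip_force: 50.4
```

Force rises at exactly the expected home height (TCP 0.111), so the pin is seated. I release it and rise.

```bash
python3 -m crank '[{"dx":0,"dy":0,"dz":0.5,"rx":0,"ry":0,"rz":0,"claw":0.3},{"dx":0,"dy":0,"dz":0,"rx":0,"ry":0,"rz":0,"claw":0.6},{"dx":0,"dy":0,"dz":0,"rx":0,"ry":0,"rz":0,"claw":0.75},{"dx":0,"dy":0,"dz":0,"rx":0,"ry":0,"rz":0,"claw":0.75},{"dx":0,"dy":0,"dz":15,"rx":0,"ry":0,"rz":0,"claw":0.75},{"dx":0,"dy":0,"dz":35,"rx":0,"ry":0,"rz":0,"claw":0.75},{"dx":0,"dy":0,"dz":35,"rx":0,"ry":0,"rz":0,"claw":0.75},{"dx":0,"dy":0,"dz":25,"rx":0,"ry":0,"rz":0,"claw":0.75},{"dx":0,"dy":0,"dz":0,"rx":0,"ry":0,"rz":0,"claw":0.75}]'
python3 - <<'E'
from h import *
snap('p1',np.array([.555,-.195,.11]),(70,150))
E
```

```text
time_s: 9.65
tcp_pos: [0.579, -0.2451, 0.2253]
tool_rot: [0.54, 0.842, 0.001, 0.005]
wrist_force: [0.5, 0.5, 0.5]
grip_width: 0.746
grip_force: 0.0
crop origin [195 119] scale 2.857142857142857
crop origin [164   0] scale 1.3333333333333333
```

View pics/p1.png

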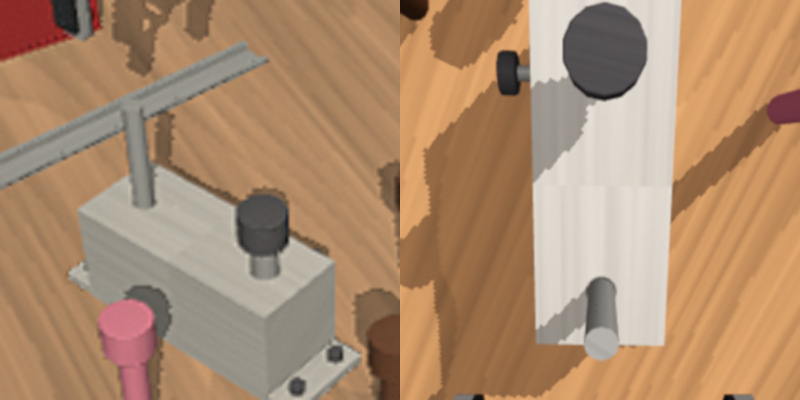

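The pin now stands in its bore and the rod with its dark head is untouched (head at wrist pixel ≈(318,38)). Next I locate the rod head precisely relative to the pin.

```bash
python3 - <<'E'
from h import *
import pickle
np.set_printoptions(precision=4,suppress=True)
s,w,t=pickle.load(open('p1.pkl','rb'))
g=cv2.cvtColor(w['frame'],cv2.COLOR_RGB2GRAY)
m=(g<95).astype(np.uint8);m[85:]=0;m[:,:280]=0;m[:,360:]=0
c=max(cv2.findContours(m,0,2)[0],key=cv2.contourArea);e=cv2.fitEllipse(c);print(e,cv2.contourArea(c))
print('rod head',plane(w,e[0],.13),plane(w,(317.8,38.3),.13))
print('pin top',plane(w,(164+202/1.3333,343/1.3333),.16), ctrl.get_obs()['tcp_pos'])
C=(360+150/3.0769,180+162/3);print('top cam',plane(t,C,.13))
# rod head in scene: top disc centre
print('scene',plane(s,(195+262/2.857,119+210/2.857),.13),'pin',plane(s,(195+132/2.857,119+103/2.857),.16))
E
```

```text
((316.8377685546875, 38.21660232543945), (60.826560974121094, 71.00521850585938), 1.3718870878219604) 3389.5
rod head [ 0.5331 -0.1446  0.13  ] [ 0.5335 -0.1444  0.13  ]
pin top [ 0.5783 -0.2447  0.16  ] [ 0.5763 -0.2432  0.2197]
top cam [ 0.5314 -0.1452  0.13  ]
scene [ 0.5331 -0.1457  0.13  ] pin [ 0.5773 -0.2487  0.16  ]
```

```bash
python3 -m crank '[{"dx":-15,"dy":33.4,"dz":0,"rx":0,"ry":0,"rz":0,"claw":0.75},{"dx":-15,"dy":33.4,"dz":0,"rx":0,"ry":0,"rz":0,"claw":0.75},{"dx":-15.2,"dy":33.4,"dz":0,"rx":0,"ry":0,"rz":0,"claw":0.75},{"dx":0,"dy":0,"dz":-40,"rx":0,"ry":0,"rz":0,"claw":0.75},{"dx":0,"dy":0,"dz":-40,"rx":0,"ry":0,"rz":0,"claw":0.75},{"dx":0,"dy":0,"dz":-30,"rx":0,"ry":0,"rz":0,"claw":0.75},{"dx":0,"dy":0,"dz":-13,"rx":0,"ry":0,"rz":0,"claw":0.75},{"dx":0,"dy":0,"dz":0,"rx":0,"ry":0,"rz":0,"claw":0.75},{"dx":0,"dy":0,"dz":0,"rx":0,"ry":0,"rz":0,"claw":0.75}]'
python3 - <<'E'
from h import *
o=ctrl.get_obs();print(o['tcp_pos'],o['wrist_force'],o['torque'])
snap('r1',np.array([.533,-.145,.12]),(50,110))
E
```

```text
time_s: 10.7
tcp_pos: [0.532, -0.1438, 0.0974]
tool_rot: [0.54, 0.842, 0.0, 0.0]
wrist_force: [0.3, -1.3, 0.2]
grip_width: 0.745
grip_force: 0.0
[ 0.53203616 -0.14377958  0.09740377] [ 0.29826763 -1.33380769  0.1876952 ] [ 0.01141069 -0.04450958 -0.00090551]
crop origin [237 146] scale 4.0
crop origin [204 236] scale 1.8181818181818181
```

View pics/r1.png

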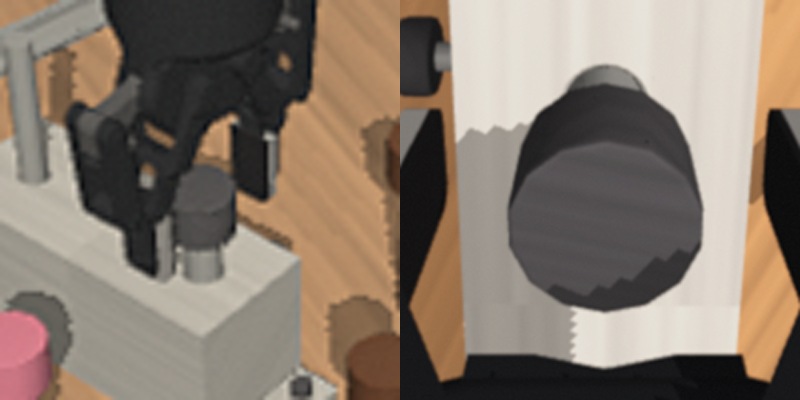

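The head lies centred between the open fingers (605 against a finger mid-point of ≈603), and the pin stands clear. I close gently.

```bash
python3 -m crank '[{"dx":0,"dy":0,"dz":0,"rx":0,"ry":0,"rz":0,"claw":0.5},{"dx":0,"dy":0,"dz":0,"rx":0,"ry":0,"rz":0,"claw":0.42},{"dx":0,"dy":0,"dz":0,"rx":0,"ry":0,"rz":0,"claw":0.2},{"dx":0,"dy":0,"dz":0,"rx":0,"ry":0,"rz":0,"claw":0.2},{"dx":0,"dy":0,"dz":0,"rx":0,"ry":0,"rz":0,"claw":0.2},{"dx":0,"dy":0,"dz":0,"rx":0,"ry":0,"rz":0,"claw":0.2},{"dx":0,"dy":0,"dz":0,"rx":0,"ry":0,"rz":0,"claw":0.2}]' 30
python3 -c "
from bench import ctrl
o=ctrl.get_obs();print(o['tcp_pos'],o['tool_rot'],o['wrist_force'],o['torque'],o['grip_width'])"
```

```text
time_s: 11.55
tcp_pos: [0.5321, -0.1436, 0.0976]
tool_rot: [0.54, 0.842, 0.0, 0.001]
wrist_force: [-0.8, 0.2, 5.9]
grip_width: 0.387
grip_force: 29.7
[ 0.53211396 -0.14358247  0.09761997] [5.39573945e-01 8.41937886e-01 3.61677626e-04 6.50268835e-04] [-0.78895289  0.23672693  5.86469508] [ 0.01102156  0.12421487 -0.01018639] 0.3873852378398655
```

```bash
cat > avg.py <<'E'
from h import *
import pickle
np.set_printoptions(precision=5,suppress=True)
Z=[];F=[];W=[]
for i in range(10):
    c=ctrl.camera('scene');o=ctrl.get_obs();Z.append(o['tcp_pos']);F.append(np.r_[o['wrist_force'],o['torque']]);W.append(o['grip_force'])
print('tcp',np.mean(Z,0),np.std(Z,0),'F',np.mean(F,0),'grip',np.mean(W),o['time_s'],o['tool_rot'])
E
python3 -m crank '[{"dx":0,"dy":0,"dz":0,"rx":0,"ry":0,"rz":0,"claw":0.1},{"dx":0,"dy":0,"dz":0,"rx":0,"ry":0,"rz":0,"claw":0.1},{"dx":0,"dy":0,"dz":0,"rx":0,"ry":0,"rz":0,"claw":0.1}]' 45; python3 avg.py
python3 -m crank '[{"dx":0,"dy":0,"dz":1,"rx":0,"ry":0,"rz":0,"claw":0.1},{"dx":0,"dy":0,"dz":1,"rx":0,"ry":0,"rz":0,"claw":0.1},{"dx":0,"dy":0,"dz":1,"rx":0,"ry":0,"rz":0,"claw":0.1},{"dx":0,"dy":0,"dz":1,"rx":0,"ry":0,"rz":0,"claw":0.1},{"dx":0,"dy":0,"dz":0,"rx":0,"ry":0,"rz":0,"claw":0.1},{"dx":0,"dy":0,"dz":0,"rx":0,"ry":0,"rz":0,"claw":0.1}]'; python3 avg.py
```

```text
time_s: 11.85
tcp_pos: [0.5321, -0.1436, 0.0977]
tool_rot: [0.54, 0.842, 0.0, 0.001]
wrist_force: [-1.5, 0.6, 6.1]
grip_width: 0.386
grip_force: 44.0
tcp [ 0.53213 -0.14357  0.09768] [0.00001 0.00002 0.00001] F [-0.69989 -0.01313  6.35059  0.03276  0.20347  0.01794] grip 44.008647322654724 12.35 [0.53957 0.84194 0.00042 0.00066]
time_s: 12.95
tcp_pos: [0.5315, -0.1432, 0.1007]
tool_rot: [0.539, 0.842, 0.0, -0.0]
wrist_force: [3.2, 1.1, -4.2]
grip_width: 0.386
grip_force: 45.0
tcp [ 0.53151 -0.14324  0.10078] [0.00001 0.00003 0.00003] F [ 1.7762   0.54183 -3.99314  0.09721 -0.52218  0.00208] grip 44.943844735622406 13.45 [ 0.53951  0.84198  0.00009 -0.00001]
```

```bash
python3 -m crank '[{"dx":0.6,"dy":-0.3,"dz":0,"rx":0,"ry":0,"rz":0,"claw":0.1},{"dx":0,"dy":0,"dz":0,"rx":0,"ry":0,"rz":0,"claw":0.1},{"dx":0,"dy":0,"dz":0,"rx":0,"ry":0,"rz":0,"claw":0.1}]'; python3 avg.py
```

```text
time_s: 13.75
tcp_pos: [0.5317, -0.1436, 0.1008]
tool_rot: [0.54, 0.842, -0.0, -0.0]
wrist_force: [0.3, 0.9, -2.4]
grip_width: 0.382
grip_force: 45.0
tcp [ 0.5318  -0.14368  0.10077] [0.00005 0.00004 0.00002] F [ 0.18229  0.69667 -2.77318  0.10577 -0.05248 -0.0105 ] grip 44.97888207435608 14.25 [ 0.53959  0.84193 -0.00007 -0.00012]
```

Side forces are near zero and the rod weighs about 2.8 N. The target TCP z is 0.09768 + 0.030 = 0.1277. I continue straight up slowly, checking forces.

```bash
python3 -m crank '[{"dx":0,"dy":0,"dz":1,"rx":0,"ry":0,"rz":0,"claw":0.1},{"dx":0,"dy":0,"dz":1.5,"rx":0,"ry":0,"rz":0,"claw":0.1},{"dx":0,"dy":0,"dz":1.5,"rx":0,"ry":0,"rz":0,"claw":0.1},{"dx":0,"dy":0,"dz":1.5,"rx":0,"ry":0,"rz":0,"claw":0.1},{"dx":0,"dy":0,"dz":1.5,"rx":0,"ry":0,"rz":0,"claw":0.1},{"dx":0,"dy":0,"dz":1.5,"rx":0,"ry":0,"rz":0,"claw":0.1},{"dx":0,"dy":0,"dz":1.5,"rx":0,"ry":0,"rz":0,"claw":0.1},{"dx":0,"dy":0,"dz":1,"rx":0,"ry":0,"rz":0,"claw":0.1},{"dx":0,"dy":0,"dz":0,"rx":0,"ry":0,"rz":0,"claw":0.1},{"dx":0,"dy":0,"dz":0,"rx":0,"ry":0,"rz":0,"claw":0.1}]'; python3 avg.py
```

```text
time_s: 15.25
tcp_pos: [0.5321, -0.1436, 0.1118]
tool_rot: [0.54, 0.842, 0.0, -0.0]
wrist_force: [0.4, 0.9, -2.3]
grip_width: 0.384
grip_force: 45.0
tcp [ 0.53205 -0.14363  0.11178] [0.00003 0.00002 0.00003] F [ 0.18229 -0.05265 -2.62546  0.00755 -0.01157 -0.00906] grip 44.99228489398956 15.75 [ 0.53954  0.84196  0.00002 -0.00001]
```

Forces are negligible. The remaining rise is 15.9 mm.

```bash
python3 -m crank '[{"dx":0,"dy":0,"dz":1.5,"rx":0,"ry":0,"rz":0,"claw":0.1},{"dx":0,"dy":0,"dz":2,"rx":0,"ry":0,"rz":0,"claw":0.1},{"dx":0,"dy":0,"dz":2,"rx":0,"ry":0,"rz":0,"claw":0.1},{"dx":0,"dy":0,"dz":2,"rx":0,"ry":0,"rz":0,"claw":0.1},{"dx":0,"dy":0,"dz":2,"rx":0,"ry":0,"rz":0,"claw":0.1},{"dx":0,"dy":0,"dz":2,"rx":0,"ry":0,"rz":0,"claw":0.1},{"dx":0,"dy":0,"dz":2,"rx":0,"ry":0,"rz":0,"claw":0.1},{"dx":0,"dy":0,"dz":1.4,"rx":0,"ry":0,"rz":0,"claw":0.1},{"dx":0,"dy":0,"dz":0,"rx":0,"ry":0,"rz":0,"claw":0.1},{"dx":0,"dy":0,"dz":0,"rx":0,"ry":0,"rz":0,"claw":0.1}]'; python3 avg.py
```

```text
time_s: 16.75
tcp_pos: [0.5321, -0.1436, 0.1267]
tool_rot: [0.54, 0.842, 0.0, -0.0]
wrist_force: [-0.5, 0.2, -2.5]
grip_width: 0.385
grip_force: 45.0
tcp [ 0.53204 -0.14363  0.12666] [0.00003 0.00002 0.00003] F [-0.19742 -0.05343 -3.07438  0.0005  -0.00767 -0.01032] grip 44.99916422367096 17.25 [0.53953 0.84197 0.00003 0.00001]
```

```bash
python3 -m crank '[{"dx":0,"dy":0,"dz":1,"rx":0,"ry":0,"rz":0,"claw":0.1},{"dx":0,"dy":0,"dz":0,"rx":0,"ry":0,"rz":0,"claw":0.1},{"dx":0,"dy":0,"dz":0,"rx":0,"ry":0,"rz":0,"claw":0.1},{"dx":0,"dy":0,"dz":0,"rx":0,"ry":0,"rz":0,"claw":0.1}]'; python3 avg.py; python3 - <<'E'
from h import *
import pickle
s0,w0,_=pickle.load(open('r1.pkl','rb'));s,w,t=(ctrl.camera(n) for n in('scene','wrist','top'))
pickle.dump((s,w,t),open('end.pkl','wb'))
G=lambda c:cv2.cvtColor(c['frame'],cv2.COLOR_RGB2GRAY)
def match(a,b,x0,x1,y0,y1,m=25):
    r=cv2.matchTemplate(G(b)[y0-m:y1+m,x0-m:x1+m],G(a)[y0:y1,x0:x1],cv2.TM_CCOEFF_NORMED);_,v,_,p=cv2.minMaxLoc(r);return np.array(p)-m,v
# wrist: rear edge of head top, shared if no slip
print('wrist shift',match(w0,w,270,360,300,345,12),'1 mm of height there =',proj(w0,[.532,-.144,.131])-proj(w0,[.532,-.144,.130]))
print('scene shift',match(s0,s,284,294,188,215,30),'30 mm =',proj(s,[.532,-.144,.160])-proj(s,[.532,-.144,.130]))
print('pin shift in scene',match(pickle.load(open('p1.pkl','rb'))[0],s,234,252,148,175,10))
E
```

```text
time_s: 17.65
tcp_pos: [0.5321, -0.1436, 0.1278]
tool_rot: [0.54, 0.842, 0.0, 0.0]
wrist_force: [0.1, 0.4, -2.6]
grip_width: 0.387
grip_force: 45.0
tcp [ 0.53208 -0.14364  0.12772] [0.00002 0.00001 0.00002] F [ 0.10333 -0.05184 -2.73525  0.00503 -0.01357 -0.00372] grip 44.99912112951279 18.15 [ 0.53955  0.84195  0.00004 -0.     ]
wrist shift (array([1, 1]), 0.7851250171661377) 1 mm of height there = [-0.02333177  1.90083628]
scene shift (array([  1, -13]), 0.7787986397743225) 30 mm = [ -0.62826236 -13.25929091]
pin shift in scene (array([0, 0]), 0.9950787425041199)
```

The rod is drawn 30.0 mm with no measurable slip: the scene shift was 13 px against the 13.3 px expected. The pin is undisturbed and the side forces are about zero, so I hand it in.

```bash
python3 -c "
from bench import ctrl
print(ctrl.close_job())"
```

```text
the job is handed in; nothing more can be done
None
```

The job is handed in: the long pin stands fully home in the stop block, and the gripper is holding the stop rod drawn 30 mm out, its head level with the top of the pin.

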